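Hold a spring clamp gaping over the edge of a test panel

TASK

A colleague is about to slip masking film onto the upright test panel: pick up the larger of the two spring clips by its handles, squeezing them so that its jaws are spread wide open before you come to the panel, and bring it to the panel's free upright edge, about halfway up. Reach over that edge so that one jaw is on each face of the panel, the jaw tips at least a centimetre past the edge and neither touching the panel, and finish there still holding the clip gaping: do not let it close and do not let go. Do not shove the panel stand, and leave the other things where they are.

Things in the scene. Friction and masses are not known exactly. Their poses are not given: they have to be found in the camera images.
- clip: the larger spring clip: black plastic, steel pivot, lying flat, 112 x 57 x 24 mm. Two mirrored levers turn about an upright pivot; pressing the handles together spreads the jaws (4 N per handle to begin, 10 N at the stop; it shuts when let go). Origin: pivot axis, underside; +x to the jaws (tips 54 mm ahead), -x to the handles (ends 58 mm behind), y across, z up. 100 g
- clip_left_jaw (a point): inner face of the tip of the clip's +y jaw, at mid-thickness (12 mm up), 52 mm ahead of the pivot. Shut, as found: jaws 3 mm apart, handles splayed to 57 mm over their outsides at the ends. Pressed to the stop: handles parallel, 24 mm over their outsides, jaws gaping 32 mm, tips 50 mm ahead of the pivot
- clip_right_jaw (a point): the same point of the jaw on the clip's -y side; the distance between the two points is the gape
- small_clip: a smaller clip of the same make and shape, 67 mm long, 14 mm high; not the one to use. Origin on its pivot axis at the underside, +x to the jaws
- panel: stand with the upright test panel, loose, 0.95 kg: steel foot 110 x 90 x 14 mm (x, y, z), steel post 16 x 18 mm, 174 mm high, near its +x end, and a plain grey sheet 4 mm thick, 107 mm long, standing out from the post towards -x in the xz plane, 50 to 170 mm above the table. Origin: centre of the foot's underside
- panel_edge (a point): middle of the panel's free upright edge (the one away from the post), 65 mm from the stand's origin towards its -x, 110 mm above the table, mid-thickness. Axes as the stand's: +x runs from the edge into the panel towards the post, y is square to its faces, z up
- marker: felt marker lying down, 128 mm long, 16 mm thick; bystander; origin at the underside
- wax_tin: flat round tin with a red lid, 80 mm across, 34 mm high; bystander; origin at the underside
- torch: dark torch standing on its head, 31 mm across, 109 mm high; bystander; origin at the underside

How it is judged:
By the outcome, as a careful person would: the job done as asked, in the order asked, and still so for the second after the job is handed in, while the arm keeps its last pose, push and grip.
It also fails if it takes over 40 s, if anything falls off the work surface, if the arm or the gripper's body presses on something with over 40 N, if the wrist force passes 120 N, or if a joint passes its speed limit or range.

ROBOT

A 7-joint arm with a two-finger parallel gripper is mounted at the origin on a cart in front of the work surface, level with it; the furniture and walls round the work are solid. World frame = base frame: x ahead of the robot, y to its left, z up, the work surface at z = 0. Lengths are in mm, angles in rad, forces in N, time in s.
With the tool pointing down it reaches from about 400 to 875 mm from the base axis. Payload 4.4 kg.
Tool frame: the origin (TCP) lies at the very end of the fingers, on their centre line; the grasp point (between the pads) lies 19 mm behind it; z points along the fingers, y is the line along which they close (so a half turn about z gives the same grasp; the last joint's range is limited). The gripper opens to 85 mm and grips with 20 to 120 N. Pads are 22 mm wide; open, the fingers measure 114 mm over their backs; the gripper's body (76 mm by 85 mm) begins 54 mm behind the grasp point. The pads swing forward as they close: fully open they stand 13 mm farther back than shut.
Start: joints at [1.14, 0.628, 0.038, 1.517, -0.027, 0.996, -0.02], TCP at [231.924, -607.231, 231.313] pointing down, gripper open.
Joint ranges: [-3.06, 3.06], [-0.37, 2.12], [-1.25, 1.32], [0.18, 2.47], [-1.1, 4.24], [0.23, 1.98], [-2.94, 2.94]. Speed limits (rad/s): [2.57, 2.57, 3.14, 3.14, 3.14, 3.14, 3.14].

INTERFACE

Orientations are given as [roll, pitch, yaw] about the fixed x, y, z axes, in that order (R = Rz(yaw) Ry(pitch) Rx(roll)).
In Python, from cell import ctrl gives the robot as it stands.
- The arm moves only by the tool jog_arm, never from a script. Its argument "plan" is a list of rows, each an object of numbers: "tx", "ty", "tz": the shift along the tool's x, y, z as a fraction of full scale; "wx", "wy", "wz": the turn, a rotation vector about the tool's x, y, z as a fraction of full scale; "claw": the closure, from 0 (fully open) to 1 (shut). In form: [{"tx": .., "ty": .., "tz": .., "wx": .., "wy": .., "wz": .., "claw": ..}, ...]. A call has 1 to 12 rows; each row is the pose to reach, as a shift and turn from the pose commanded when the call began, along the tool's axes at that moment; what a row does not reach only later rows make up. Full scale, the value 1, is 300 mm for a shift and 90 degrees for a turn. A row lasts 1/10 s, in which the tool goes at most 50 mm and 8.59 degrees, less where a joint would pass 70% of its speed; a pose out of reach is approached as far as the arm can. A call with a number of a shift or a turn outside -1 to 1 is refused whole. A call with a gripper value outside its range is refused whole. The fingers move at their own pace and stop on an object; the grip force is fixed at half the most. Time passes only in rows, so rows that repeat a pose let the fingers close. It gives the time, the measured TCP pose, the force, the opening and the grip force at its end, in the units of the state.
- ctrl.read_state(): the state, without advancing time (a new reading comes with each control period).
- ctrl.get_image(name): name is "side" or "top"; returns a dict with "img" (480x640x3 uint8, red, green, blue), "depth" (480x640 float32, mm along the optical axis (not along the pixel's ray), 0 where there is no reading), "fx", "fy", "cx", "cy" (pixels), "position" and "orientation" of the camera in the world. Camera axes: x right, y down, z forward; pixel columns grow to the right and rows downward; lengths in mm; the calibration is good to about 2 mm. A picture is of the moment at which its call begins.
- ctrl.finish_job(): hands the job in; it is judged then, once.
Trained networks look in a picture, given as the dict that the camera call returned (one of the last four; its "shot" number tells which), for a name from the list of things; names that differ only in an ending like _2 or _b are one class to them, and where a whole thing is asked for, a point or a joint stands for the part that bears it (a point fixed in the world has none). Each returns a list of dicts, best first, with "score" (0 to 1); they miss things now and then, are a little off and sometimes report something else, mostly with a low value. They report only what shows in the picture. A call takes as long as a camera call.
- ctrl.trace(picture, thing): "pixels" (480x640 bool, what is visible of it) and "extent" ([centre column, centre row, width, height] in pixels, round what is visible of it).
The state is a dict: "clock": time; "qpos": joint angles; "qd": joint speeds; "tau": joint torques, N m; "eef_pos": TCP position; "tool_rot": TCP orientation; "force": force on the tool from outside, world axes, zero at the start; "torque": the same for the moment, N m; "width": finger opening in mm; "gripper_force": force on a finger pad.
Only numpy, scipy, OpenCV 4.12 (cv2) and the standard library are available. Lean on these libraries where they do the work, as an engineer would, in place of code of your own. Each camera call takes 0.05 s, during which the arm holds its last target. There are 200 camera calls.

## Working session

There is one attempt and no reset: what is moved stays moved. The work goes in short steps, Python scripts to look and compute and a tool call to move; the robot and the scene stay as the last step left them, time stands still between calls to the robot, and variables do not carry over. Pictures are saved under pics/ and viewed, at most 10 in all, crops included, and the job is handed in when it is done.

Besides the shell and the picture viewer there is one more tool, called after "Call:" in YAML: its name, and indented under it one key for each argument. jog_arm: Moves the arm, as the interface text tells. Shift numbers are shares of 300 mm and turn numbers shares of 90 degrees, none past 1 either way. Its arguments: {"type":"object","properties":{"plan":{"type":"array"}},"required":["plan"]}

```bash
mkdir -p pics; ls
cat > h.py <<'E'
import numpy as np, cv2
from scipy.spatial.transform import Rotation as R
from cell import ctrl
def T(p): 
    o=np.array(p["orientation"]); 
    return (o if o.shape==(3,3) else R.from_euler('xyz',o).as_matrix()) if o.size!=4 else R.from_quat(o).as_matrix()
def pts(p,m):
    v,u=np.nonzero(m&(p["depth"]>0)); d=p["depth"][v,u]
    c=np.c_[(u-p["cx"])/p["fx"]*d,(v-p["cy"])/p["fy"]*d,d]
    return c@T(p).T+np.array(p["position"])
def save(p,n,crop=None,s=1):
    i=p["img"][:,:,::-1]
    if crop: i=i[crop[1]:crop[3],crop[0]:crop[2]]
    cv2.imwrite(f"pics/{n}.png",cv2.resize(i,None,fx=s,fy=s))
def summ(P):
    print(len(P),"min",P.min(0).round(),"max",P.max(0).round(),"med",np.median(P,0).round())
E
python3 - <<'E'
from h import *
s=ctrl.read_state();print(s)
for n in("top","side"):
    p=ctrl.get_image(n);save(p,n+"0");print(n,p["position"],p["orientation"],p["fx"])
    for t in("clip","small_clip","panel","marker","wax_tin","torch"):
        for r in ctrl.trace(p,t)[:2]:
            print(t,round(r["score"],2),np.round(r["extent"]));
            if (r["pixels"]&(p["depth"]>0)).any(): summ(pts(p,r["pixels"]))
E
```

```text
pics
{'clock': 0.0, 'qpos': array([ 1.1401944 ,  0.62932945,  0.03846527,  1.51836365, -0.02700115,
        0.99626559, -0.02000245]), 'qd': array([-0.00029187,  0.00036717,  0.00184222,  0.0011475 ,  0.00160067,
        0.00211378,  0.00152791]), 'tau': array([ 6.64073086e-04, -5.63387024e+01,  1.22672796e+00, -1.93443489e+01,
        1.11374364e-02,  1.03176810e-02, -1.84004040e-05]), 'eef_pos': array([ 231.69432942, -606.65133976,  230.40169689]), 'tool_rot': array([-3.13974563e+00,  3.59803065e-05,  3.64780119e-01]), 'force': array([ 0.32168454,  0.31805533, -0.303209  ]), 'torque': array([-0.01465304,  0.0463875 ,  0.00130562]), 'gripper_force': 0.0, 'width': 85.42753933137502}
top [ 521.3696761  -222.6273435   934.40485864] [-3.06444118  0.01324518 -1.57157393] 497.6800973489376
clip 0.83 [389. 305.  39.  62.]
728 min [ 406. -372.   -2.] max [ 519. -305.   29.] med [ 467. -353.   22.]
clip 0.69 [231. 223.  26.  23.]
365 min [599. -73.  -3.] max [633. -40. 113.] med [611. -64.  85.]
panel 0.85 [390. 191.  56.  82.]
3102 min [ 599. -398.    0.] max [ 724. -292.  177.] med [ 664. 
[... 714 characters left out ...]
512. -335.   27.] med [ 438. -353.   19.]
small_clip 0.67 [326. 322.  38.  20.]
497 min [ 495. -127.   -0.] max [566. -67.  17.] med [526. -88.  10.]
panel 0.9 [303. 220.  66.  93.]
3981 min [  598. -2365.  -772.] max [1507. -289.  176.] med [ 659. -341.   84.]
marker 0.89 [320. 298.  72.  21.]
594 min [ 492. -185.   -0.] max [ 621. -149.   18.] med [ 553. -156.   11.]
marker 0.46 [301. 221.  61.  89.]
3890 min [  598. -2334.  -409.] max [1366. -289.  176.] med [ 658. -341.   86.]
wax_tin 0.74 [300. 219.  67.  94.]
4035 min [  598. -2365.  -766.] max [1593. -289.  176.] med [ 660. -341.   83.]
torch 0.98 [268. 297.  18.  67.]
982 min [598. -66.   2.] max [627. -40. 110.] med [609. -47.  57.]
```

Run:
```python
from h import *
p=ctrl.get_image("top");save(p,"crop1",(220,130,460,350),3)
def fit(P):
    xy=P[:,:2].astype(np.float32); print(cv2.minAreaRect(xy)); print(xy.mean(0))
r=ctrl.trace(p,"clip")[0];P=pts(p,r["pixels"]);P=P[P[:,2]>8]
fit(P)
# plan plot of clip, and panel
c=np.full((400,700),255,np.uint8)
for q in P: cv2.circle(c,(int((q[0]-380)*4),int((-280-q[1])*4)),2,0,-1)
cv2.imwrite("pics/plan.png",c)
r=ctrl.trace(p,"panel")[0];Q=pts(p,r["pixels"])
for lo,hi in((5,22),(140,172),(160,172.)):
    S=Q[(Q[:,2]>lo)&(Q[:,2]<hi)];fit(S)
s=ctrl.get_image("side");r=ctrl.trace(s,"panel")[0];Q=pts(s,r["pixels"]);S=Q[(Q[:,2]>60)&(Q[:,2]<168)&(Q[:,1]>-420)];fit(S)
k=np.polyfit(S[:,0],S[:,1],1);print(k,S[:,0].min())
```

```text
((465.0329284667969, -348.70977783203125), (56.31460189819336, 108.90592193603516), 70.88471221923828)
[ 466.95007 -348.1159 ]
((662.3449096679688, -345.70733642578125), (89.20344543457031, 109.4621353149414), 77.0394058227539)
[ 660.9374 -341.9442]
((659.279541015625, -340.1214294433594), (23.339431762695312, 118.99690246582031), 72.0833740234375)
[ 661.67706 -344.22208]
((657.5639038085938, -346.2814636230469), (17.952451705932617, 118.66292572021484), 79.14752960205078)
[ 660.43555 -344.715  ]
((657.4951171875, -341.0938720703125), (17.619701385498047, 121.98064422607422), 82.8764877319336)
[ 656.18024 -340.44858]
[-1.86115762e-01 -2.18323190e+02] 597.7185037851284
```

View pics/crop1.png

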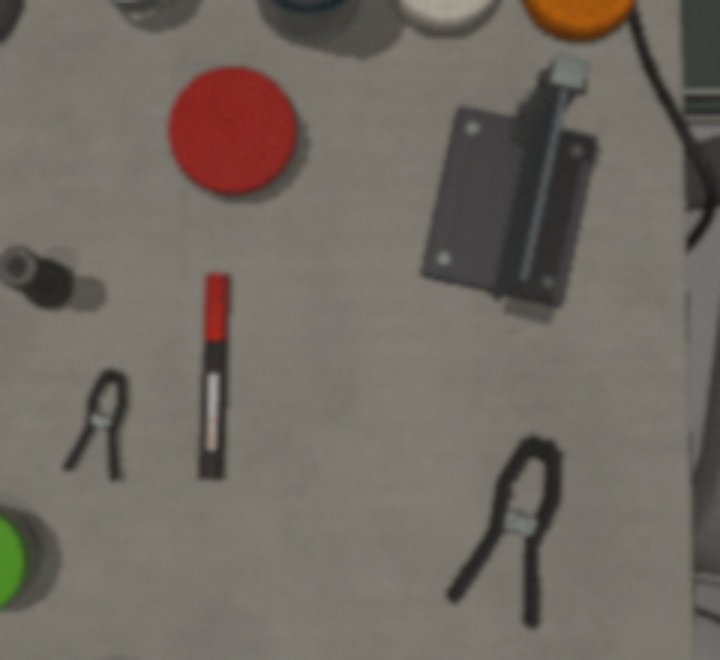

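View pics/plan.png

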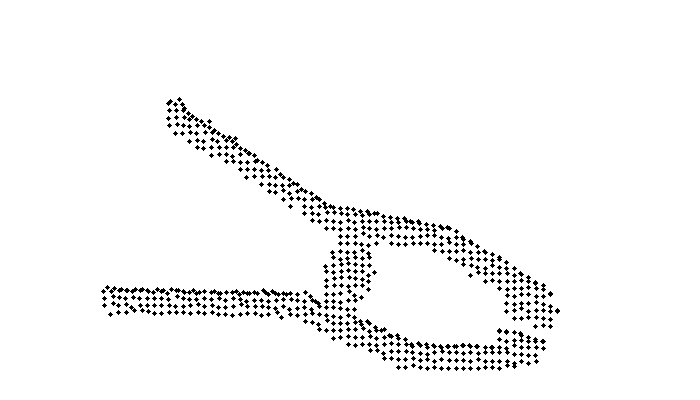

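View pics/side0.png

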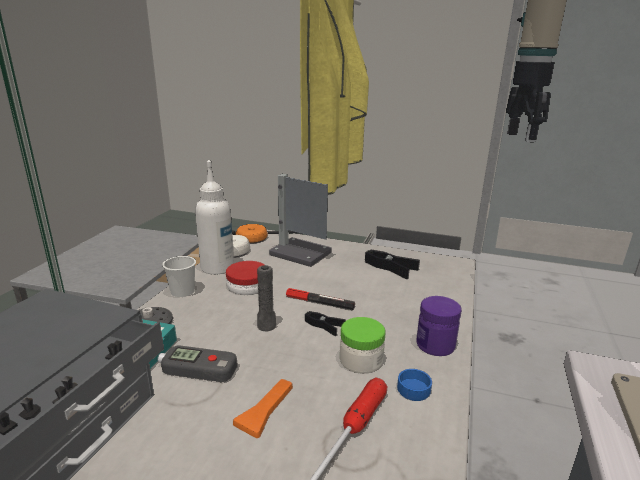

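The crops show the large clip pivot at image (393,304) and the panel edge near (395,223). In the side view the panel is clear at (303,220), and nothing tall stands between it and the arm. The clip yaw is about -18.5° and the panel yaw about -11°. I'll grip the handles from above, with the pads over the handle ends.

```bash
cat >> h.py <<'E'
def go(x,y,z,yaw):
    s=ctrl.read_state(); A=R.from_euler('xyz',s["tool_rot"]); B=R.from_euler('xyz',[np.pi,0,np.radians(yaw)])
    d=A.inv().apply(np.array([x,y,z])-s["eef_pos"])/300; w=(A.inv()*B).as_rotvec(degrees=True)/90
    print("t",d.round(4),"w",w.round(4))
E
python3 - <<'E'
from h import *
go(421,-333,120,-18.5)
E
```

```text
t [ 0.9149 -0.6291  0.3711] w [ 0.     -0.      0.4378]
```

Call:
jog_arm:
  plan:
    - {"tx": 0.915, "ty": -0.629, "tz": 0, "wz": 0.438, "claw": 0}
    - {"tx": 0.915, "ty": -0.629, "tz": 0, "wz": 0.438, "claw": 0}
    - {"tx": 0.915, "ty": -0.629, "tz": 0, "wz": 0.438, "claw": 0}
    - {"tx": 0.915, "ty": -0.629, "tz": 0, "wz": 0.438, "claw": 0}
    - {"tx": 0.915, "ty": -0.629, "tz": 0, "wz": 0.438, "claw": 0}
    - {"tx": 0.915, "ty": -0.629, "tz": 0.1, "wz": 0.438, "claw": 0}
    - {"tx": 0.915, "ty": -0.629, "tz": 0.371, "wz": 0.438, "claw": 0}
    - {"tx": 0.915, "ty": -0.629, "tz": 0.371, "wz": 0.438, "claw": 0}
    - {"tx": 0.915, "ty": -0.629, "tz": 0.371, "wz": 0.438, "claw": 0}
    - {"tx": 0.915, "ty": -0.629, "tz": 0.371, "wz": 0.438, "claw": 0}
    - {"tx": 0.915, "ty": -0.629, "tz": 0.371, "wz": 0.438, "claw": 0}
    - {"tx": 0.915, "ty": -0.629, "tz": 0.371, "wz": 0.438, "claw": 0}

```text
invalid input at $.plan[0]: expected keys tx, ty, tz, wx, wy, wz, claw
```

Run:
```python
from h import *
s=ctrl.read_state();print(s["eef_pos"],s["tool_rot"],s["force"])
go(421,-333,6,-18.5)
p=ctrl.get_image("side");save(p,"hover",(330,170,480,300),5)
```

```text
[ 231.92490939 -607.24271106  231.33686156] [ 3.14153606e+00 -3.52436263e-05  3.64814076e-01] [-0.61633403  0.01729477  0.34713948]
t [ 0.9149 -0.6292  0.7511] w [ 0.     -0.      0.4378]
```

View pics/hover.png

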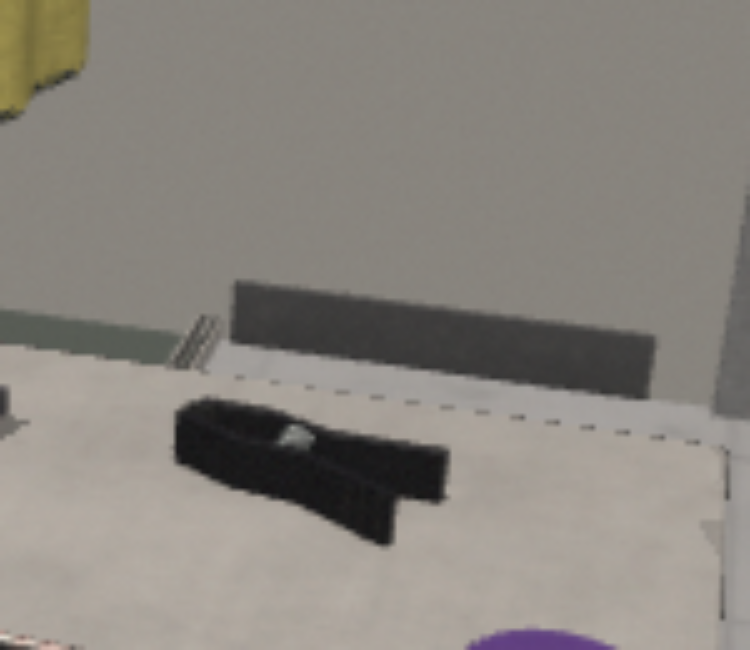

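The move was refused because every row needs all the keys. The crop shows the clip with its pivot at (297,437), and a dark bar beyond the table edge at about (440,340). I'll check where that bar is before crossing it.

Run:
```python
from h import *
p=ctrl.get_image("side");m=np.zeros((480,640),bool);m[230:244,380:458]=1;P=pts(p,m);print(np.percentile(P,[5,25,50,75,95],axis=0).round())
p=ctrl.get_image("top");P=pts(p,np.ones((480,640),bool))
S=P[(P[:,1]<-395)&(P[:,2]>-100)&(P[:,0]>150)&(P[:,0]<800)];summ(S)
import collections
print(sorted(collections.Counter(map(tuple,(S//50*50).astype(int))).items())[:60])
```

```text
[[  354. -2351.  -762.]
 [  450. -2338.  -734.]
 [  574. -2330.  -708.]
 [  700. -2321.  -682.]
 [  803. -2306.  -654.]]
9345 min [ 290. -490.  -99.] max [ 800. -395.   28.] med [ 544. -427.   -0.]
[((np.int64(250), np.int64(-500), np.int64(-50)), 14), ((np.int64(250), np.int64(-500), np.int64(0)), 5), ((np.int64(250), np.int64(-450), np.int64(-50)), 89), ((np.int64(250), np.int64(-450), np.int64(0)), 38), ((np.int64(250), np.int64(-400), np.int64(-50)), 7), ((np.int64(250), np.int64(-400), np.int64(0)), 2), ((np.int64(300), np.int64(-500), np.int64(-50)), 96), ((np.int64(300), np.int64(-500), np.int64(0)), 34), ((np.int64(300), np.int64(-450), np.int64(-50)), 481), ((np.int64(300), np.int64(-450), np.int64(0)), 262), ((np.int64(300), np.int64(-400), np.int64(-50)), 53), ((np.int64(300), np.int64(-400), np.int64(0)), 25), ((np.int64(350), np.int64(-500), np.int64(-50)), 76), ((np.int64(350), np.int64(-500), np.int64(0)), 40), ((np.int64(350), np.int64(-450), np.int64(-50)), 497), ((np.int64(350), np.int64(-450), np.int64(0)), 256), ((np.int64(350), np.int64(-400), np.int64(-50)), 49)
[... 1597 characters left out ...]
36), ((np.int64(600), np.int64(-400), np.int64(0)), 28), ((np.int64(650), np.int64(-500), np.int64(-100)), 31), ((np.int64(650), np.int64(-500), np.int64(-50)), 157), ((np.int64(650), np.int64(-500), np.int64(0)), 87), ((np.int64(650), np.int64(-450), np.int64(-50)), 415), ((np.int64(650), np.int64(-450), np.int64(0)), 270), ((np.int64(650), np.int64(-400), np.int64(-50)), 25), ((np.int64(650), np.int64(-400), np.int64(0)), 33), ((np.int64(700), np.int64(-500), np.int64(-50)), 45), ((np.int64(700), np.int64(-500), np.int64(0)), 80), ((np.int64(700), np.int64(-450), np.int64(-50)), 357), ((np.int64(700), np.int64(-450), np.int64(0)), 335), ((np.int64(700), np.int64(-400), np.int64(-50)), 25)]
```

The bar is far away, so the path is clear.

Call:
jog_arm:
  plan:
    - {"tx": 0.915, "ty": -0.629, "tz": 0, "wx": 0, "wy": 0, "wz": 0.438, "claw": 0}
    - {"tx": 0.915, "ty": -0.629, "tz": 0, "wx": 0, "wy": 0, "wz": 0.438, "claw": 0}
    - {"tx": 0.915, "ty": -0.629, "tz": 0, "wx": 0, "wy": 0, "wz": 0.438, "claw": 0}
    - {"tx": 0.915, "ty": -0.629, "tz": 0, "wx": 0, "wy": 0, "wz": 0.438, "claw": 0}
    - {"tx": 0.915, "ty": -0.629, "tz": 0, "wx": 0, "wy": 0, "wz": 0.438, "claw": 0}
    - {"tx": 0.915, "ty": -0.629, "tz": 0.2, "wx": 0, "wy": 0, "wz": 0.438, "claw": 0}
    - {"tx": 0.915, "ty": -0.629, "tz": 0.371, "wx": 0, "wy": 0, "wz": 0.438, "claw": 0}
    - {"tx": 0.915, "ty": -0.629, "tz": 0.371, "wx": 0, "wy": 0, "wz": 0.438, "claw": 0}
    - {"tx": 0.915, "ty": -0.629, "tz": 0.371, "wx": 0, "wy": 0, "wz": 0.438, "claw": 0}
    - {"tx": 0.915, "ty": -0.629, "tz": 0.371, "wx": 0, "wy": 0, "wz": 0.438, "claw": 0}
    - {"tx": 0.915, "ty": -0.629, "tz": 0.371, "wx": 0, "wy": 0, "wz": 0.438, "claw": 0}
    - {"tx": 0.915, "ty": -0.629, "tz": 0.371, "wx": 0, "wy": 0, "wz": 0.438, "claw": 0}

```text
clock: 2.3
eef_pos: [421.2, -335.5, 122.1]
tool_rot: [3.14, -0.004, -0.326]
force: [-0.2, 0.2, -0.3]
width: 85.5
gripper_force: 0.0
```

Run:
```python
from h import *
s=ctrl.read_state();print(s["clock"],s["eef_pos"],s["tool_rot"],s["force"])
go(421,-333,6,-18.5)
p=ctrl.get_image("side");save(p,"hover2",(330,170,480,300),5)
```

```text
2.3 [ 421.2299109  -335.45430012  122.06654236] [ 3.13969093 -0.00369566 -0.32574803] [-0.1831016   0.24113055 -0.2858954 ]
t [-0.0048 -0.0082  0.3869] w [ 0.0012 -0.0024 -0.0018]
```

View pics/hover2.png

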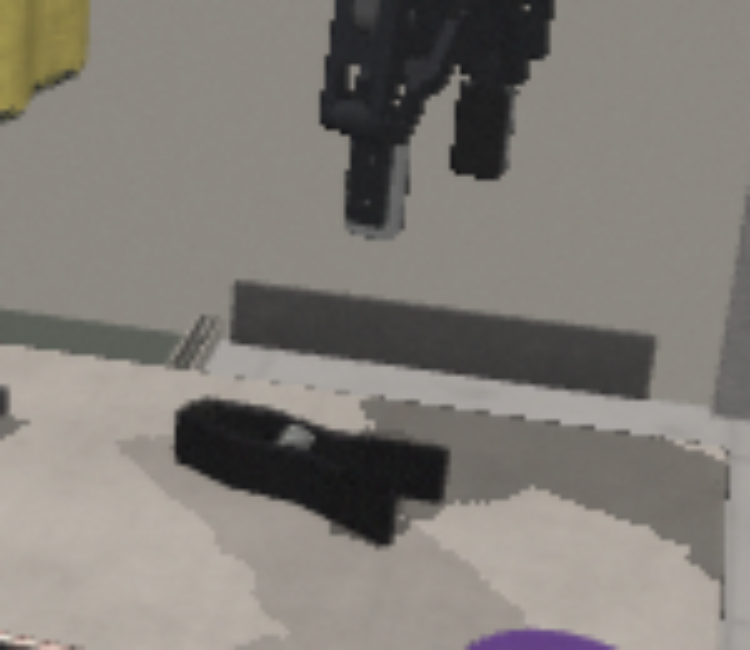

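The gripper hangs over the handle ends, with its fingertips at crop (375,230) and (480,170). Going down.

Call:
jog_arm:
  plan:
    - {"tx": 0, "ty": 0, "tz": 0.15, "wx": 0, "wy": 0, "wz": 0, "claw": 0}
    - {"tx": 0, "ty": 0, "tz": 0.28, "wx": 0, "wy": 0, "wz": 0, "claw": 0}
    - {"tx": 0, "ty": 0, "tz": 0.35, "wx": 0, "wy": 0, "wz": 0, "claw": 0}
    - {"tx": 0, "ty": 0, "tz": 0.383, "wx": 0, "wy": 0, "wz": 0, "claw": 0}
    - {"tx": 0, "ty": 0, "tz": 0.383, "wx": 0, "wy": 0, "wz": 0, "claw": 0}
    - {"tx": 0, "ty": 0, "tz": 0.383, "wx": 0, "wy": 0, "wz": 0, "claw": 0}
    - {"tx": 0, "ty": 0, "tz": 0.383, "wx": 0, "wy": 0, "wz": 0, "claw": 0}

```text
clock: 3.05
eef_pos: [421.9, -333.9, 6.6]
tool_rot: [3.141, -0.003, -0.323]
force: [-0.0, -0.3, 0.4]
width: 85.4
gripper_force: 0.0
```

Run:
```python
from h import *
for n in("side","top"):
    p=ctrl.get_image(n)
    for r in ctrl.trace(p,"clip")[:1]: print(n,r["score"],r["extent"]);summ(pts(p,r["pixels"]))
    a=cv2.resize((p["img"][150:300,310:470] if n=="side" else p["img"][260:400,330:480])[:,:,::-1],(400,400)); 
    b=a if n=="side" else np.hstack([b,a])
cv2.imwrite("pics/down.png",b)
print(ctrl.read_state()["tool_rot"])
```

```text
side 0.78 [392.6, 263.4, 52.6, 29.6]
736 min [ 403. -426.   -1.] max [ 531. -284.   51.] med [ 469. -344.   16.]
top 0.66 [392.4, 293.1, 28.1, 42.5]
450 min [ 444. -372.   -1.] max [ 519. -320.   29.] med [ 481. -354.   23.]
[ 3.14113800e+00 -1.52252202e-03 -3.23019633e-01]
```

View pics/down.png

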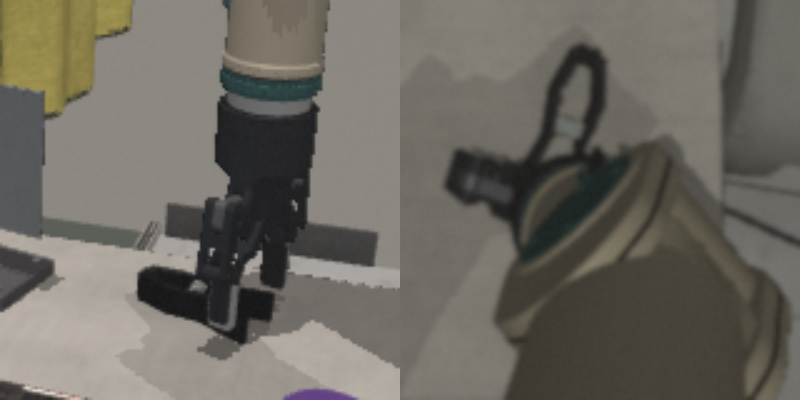

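Run:
```python
from h import *
p=ctrl.get_image("side");m=np.zeros((480,640),bool);m[255:285,388:410]=1
P=pts(p,m);u=np.array([.948,-.317]);n=np.array([.317,.948])
d=P[:,:2]-[421.9,-333.9];a=d@u;b=d@n
k=(b>38)&(b<65)&(P[:,2]<60)&(abs(a)<25)
for lo in range(0,50,4):
    q=k&(P[:,2]>=lo)&(P[:,2]<lo+4); 
    if q.any(): print(lo,q.sum(),a[q].min().round(),a[q].max().round(),b[q].min().round(),b[q].max().round())
```

```text
0 82 -23.0 25.0 38.0 65.0
16 3 -8.0 5.0 47.0 50.0
20 17 -12.0 9.0 45.0 51.0
24 13 -11.0 10.0 43.0 56.0
28 19 -12.0 11.0 45.0 58.0
32 24 -13.0 6.0 46.0 60.0
36 17 -13.0 5.0 45.0 59.0
40 24 -13.0 4.0 44.0 59.0
44 20 -13.0 6.0 45.0 59.0
48 25 -12.0 10.0 44.0 59.0
```

Call:
jog_arm:
  plan:
    - {"tx": -0.015, "ty": 0, "tz": 0.01, "wx": 0, "wy": 0, "wz": 0, "claw": 0}
    - {"tx": -0.015, "ty": 0, "tz": 0.01, "wx": 0, "wy": 0, "wz": 0, "claw": 0}
    - {"tx": -0.015, "ty": 0, "tz": 0.01, "wx": 0, "wy": 0, "wz": 0, "claw": 1}
    - {"tx": -0.015, "ty": 0, "tz": 0.01, "wx": 0, "wy": 0, "wz": 0, "claw": 1}
    - {"tx": -0.015, "ty": 0, "tz": 0.01, "wx": 0, "wy": 0, "wz": 0, "claw": 1}
    - {"tx": -0.015, "ty": 0, "tz": 0.01, "wx": 0, "wy": 0, "wz": 0, "claw": 1}
    - {"tx": -0.015, "ty": 0, "tz": 0.01, "wx": 0, "wy": 0, "wz": 0, "claw": 1}
    - {"tx": -0.015, "ty": 0, "tz": 0.01, "wx": 0, "wy": 0, "wz": 0, "claw": 1}
    - {"tx": -0.015, "ty": 0, "tz": 0.01, "wx": 0, "wy": 0, "wz": 0, "claw": 1}
    - {"tx": -0.015, "ty": 0, "tz": 0.01, "wx": 0, "wy": 0, "wz": 0, "claw": 1}
    - {"tx": -0.015, "ty": 0, "tz": 0.01, "wx": 0, "wy": 0, "wz": 0, "claw": 1}
    - {"tx": -0.015, "ty": 0, "tz": 0.01, "wx": 0, "wy": 0, "wz": 0, "claw": 1}

```text
clock: 4.5
eef_pos: [417.2, -331.8, 3.6]
tool_rot: [3.142, -0.001, -0.323]
force: [-2.7, 1.9, 15.0]
width: 19.6
gripper_force: 59.5
```

Width 19.6 mm is a bit under the 24 mm expected. I'll lift and look.

Call:
jog_arm:
  plan:
    - {"tx": 0, "ty": 0, "tz": -0.03, "wx": 0, "wy": 0, "wz": 0, "claw": 1}
    - {"tx": 0, "ty": 0, "tz": -0.12, "wx": 0, "wy": 0, "wz": 0, "claw": 1}
    - {"tx": 0, "ty": 0, "tz": -0.22, "wx": 0, "wy": 0, "wz": 0, "claw": 1}
    - {"tx": 0, "ty": 0, "tz": -0.3, "wx": 0, "wy": 0, "wz": 0, "claw": 1}
    - {"tx": 0, "ty": 0, "tz": -0.33, "wx": 0, "wy": 0, "wz": 0, "claw": 1}
    - {"tx": 0, "ty": 0, "tz": -0.33, "wx": 0, "wy": 0, "wz": 0, "claw": 1}
    - {"tx": 0, "ty": 0, "tz": -0.33, "wx": 0, "wy": 0, "wz": 0, "claw": 1}
    - {"tx": 0, "ty": 0, "tz": -0.33, "wx": 0, "wy": 0, "wz": 0, "claw": 1}

```text
clock: 5.3
eef_pos: [416.0, -330.9, 99.8]
tool_rot: [-3.141, 0.002, -0.323]
force: [0.7, -0.3, -1.4]
width: 19.5
gripper_force: 58.7
```

Run:
```python
from h import *
for n in("side","top"):
    p=ctrl.get_image(n)
    for r in ctrl.trace(p,"clip")[:1]:
        print(n,r["score"],r["extent"]);P=pts(p,r["pixels"]);summ(P)
        Q=P[(P[:,2]>75)&(P[:,2]<150)&(P[:,1]<-250)]
        if n=="top":
            c=np.full((400,400),255,np.uint8)
            for q in Q: cv2.circle(c,(int((q[0]-420)*3.5),int((-300-q[1])*3.5)),2,0,-1)
        else: print("z pcts by x",[(x,np.percentile(Q[abs(Q[:,0]-x)<5,2],[5,95]).round()) for x in range(430,525,10) if (abs(Q[:,0]-x)<5).sum()>4])
    a=cv2.resize((p["img"][150:270,330:450] if n=="side" else p["img"][230:350,320:440])[:,:,::-1],(400,400)); 
    b=a if n=="side" else np.hstack([b,a])
cv2.imwrite("pics/lift.png",b); cv2.imwrite("pics/liftplan.png",c)
s=ctrl.read_state();print(s["eef_pos"],s["tool_rot"],s["width"])
```

```text
side 0.95 [387.1, 217.6, 40.3, 20.5]
683 min [  433. -2365.  -681.] max [ 894. -321.  123.] med [ 479. -333.  111.]
z pcts by x [(430, array([101., 120.])), (440, array([ 99., 120.])), (450, array([ 98., 120.])), (460, array([ 98., 120.])), (470, array([ 98., 122.])), (480, array([ 99., 120.])), (490, array([ 99., 120.])), (500, array([ 99., 120.])), (510, array([100., 119.])), (520, array([ 99., 119.]))]
top 0.96 [405.6, 297.1, 35.9, 54.6]
699 min [ 436. -386.    0.] max [ 523. -327.  124.] med [ 476. -347.  118.]
[ 416.3812586  -331.33779204  100.31710038] [-3.14117980e+00  1.41812558e-03 -3.23330258e-01] 19.625575861441153
```

View pics/lift.png

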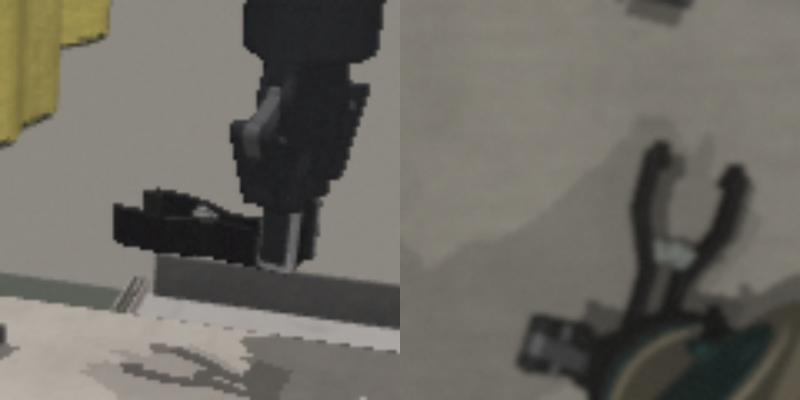

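View pics/liftplan.png

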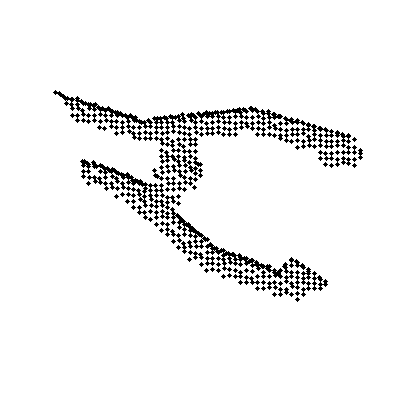

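The clip is held level and gaping, at z 98–122. The jaw tips are at lift.png (660,150) and (735,175), about 106 mm ahead of the TCP. Next I'll refine the panel edge.

Run:
```python
from h import *
for n in("top","side"):
    p=ctrl.get_image(n);r=ctrl.trace(p,"panel")[0];P=pts(p,r["pixels"])
    P=P[(P[:,1]>-430)&(P[:,1]<-280)&(P[:,0]<690)]
    S=P[(P[:,2]>160)&(P[:,2]<175)] if n=="top" else P[(P[:,2]>60)&(P[:,2]<168)]
    x,y=S[:,0],S[:,1];k=np.polyfit(x,y,1)
    for _ in range(3):
        g=abs(y-np.polyval(k,x))<4;k=np.polyfit(x[g],y[g],1)
    print(n,g.sum(),np.degrees(np.arctan(k[0])),"edge x pct",np.percentile(x[g],[0.5,2,5]),"y@598",np.polyval(k,598), np.polyval(k,680))
    if n=="top":
        e=np.array([395,222.7]);v=np.array([(e[0]-p["cx"])/p["fx"],(e[1]-p["cy"])/p["fy"],1])@T(p).T
        t=(170-p["position"][2])/v[2];print("px edge",p["position"]+t*v)
```

```text
top 191 -12.823952511755467 edge x pct [599.82593285 601.28480732 603.86782993] y@598 -330.77914122827366 -349.44513713333674
px edge [ 600.08431944 -332.45541115  170.        ]
side 1816 -12.796517312561253 edge x pct [598.75893667 600.09649222 602.74004279] y@598 -328.25090224570795 -346.8756036387887
```

Run:
```python
from h import *
go(453.2,-300.4,100,-12.8)
```

```text
t [ 0.0823 -0.1371  0.003 ] w [-0.0001  0.0002 -0.0636]
```

Call:
jog_arm:
  plan:
    - {"tx": 0.041, "ty": -0.068, "tz": 0, "wx": 0, "wy": 0, "wz": -0.032, "claw": 1}
    - {"tx": 0.082, "ty": -0.137, "tz": 0, "wx": 0, "wy": 0, "wz": -0.064, "claw": 1}
    - {"tx": 0.082, "ty": -0.137, "tz": 0, "wx": 0, "wy": 0, "wz": -0.064, "claw": 1}
    - {"tx": 0.082, "ty": -0.137, "tz": 0, "wx": 0, "wy": 0, "wz": -0.064, "claw": 1}
    - {"tx": 0.082, "ty": -0.137, "tz": 0, "wx": 0, "wy": 0, "wz": -0.064, "claw": 1}

```text
clock: 6.2
eef_pos: [452.2, -301.2, 101.1]
tool_rot: [3.141, 0.001, -0.224]
force: [0.6, 0.8, -0.6]
width: 19.6
gripper_force: 58.7
```

Run:
```python
from h import *
p=ctrl.get_image("top");r=ctrl.trace(p,"clip")[0];P=pts(p,r["pixels"]);P=P[(P[:,2]>85)&(P[:,2]<140)]
e=np.array([599,-331]);a=np.radians(-12.8);u=np.array([np.cos(a),np.sin(a)]);n=np.array([-u[1],u[0]])
d=P[:,:2]-e;A=d@u;B=d@n
print("tip ahead of edge",A.max());q=A>A.max()-8;b=np.sort(B[q]);i=np.diff(b).argmax();print("inner faces",b[i],b[i+1],"outer",b[0],b[-1])
for sgn in(-1,1): print(sgn,A[B*sgn>0].max())
go(511.7,-313.7,100,-12.8);s=ctrl.read_state();print(s["eef_pos"],s["tool_rot"])
```

```text
tip ahead of edge -41.39042855715009
inner faces -17.793325523445567 12.31531982096714 outer -27.31045684022808 21.11152806867762
-1 -41.39042855715009
1 -44.72378176333562
t [ 0.2024 -0.0039  0.0037] w [ 0.0004  0.0003 -0.0008]
[ 452.25198562 -301.3251025   101.14218028] [ 3.14101394e+00  4.30445391e-04 -2.24617985e-01]
```

Gaping 30 mm and centred 2.7 mm to the -y side of the panel plane. I'll correct that, then go in.

Call:
jog_arm:
  plan:
    - {"tx": 0.02, "ty": -0.009, "tz": 0, "wx": 0, "wy": 0, "wz": 0, "claw": 1}
    - {"tx": 0.06, "ty": -0.009, "tz": 0, "wx": 0, "wy": 0, "wz": 0, "claw": 1}
    - {"tx": 0.1, "ty": -0.009, "tz": 0, "wx": 0, "wy": 0, "wz": 0, "claw": 1}
    - {"tx": 0.14, "ty": -0.009, "tz": 0, "wx": 0, "wy": 0, "wz": 0, "claw": 1}
    - {"tx": 0.18, "ty": -0.009, "tz": 0, "wx": 0, "wy": 0, "wz": 0, "claw": 1}
    - {"tx": 0.213, "ty": -0.009, "tz": 0, "wx": 0, "wy": 0, "wz": 0, "claw": 1}
    - {"tx": 0.213, "ty": -0.009, "tz": 0, "wx": 0, "wy": 0, "wz": 0, "claw": 1}
    - {"tx": 0.213, "ty": -0.009, "tz": 0, "wx": 0, "wy": 0, "wz": 0, "claw": 1}
    - {"tx": 0.213, "ty": -0.009, "tz": 0, "wx": 0, "wy": 0, "wz": 0, "claw": 1}
    - {"tx": 0.213, "ty": -0.009, "tz": 0, "wx": 0, "wy": 0, "wz": 0, "claw": 1}

```text
clock: 7.3
eef_pos: [515.4, -311.9, 101.1]
tool_rot: [-3.141, 0.001, -0.223]
force: [-0.5, 0.3, -1.3]
width: 19.3
gripper_force: 58.8
```

Run:
```python
from h import *
p=ctrl.get_image("top");r=ctrl.trace(p,"clip")[0];P=pts(p,r["pixels"]);P=P[(P[:,2]>85)&(P[:,2]<140)]
e=np.array([599,-331]);a=np.radians(-12.8);u=np.array([np.cos(a),np.sin(a)]);n=np.array([-u[1],u[0]])
d=P[:,:2]-e;A=d@u;B=d@n
for sgn in(-1,1): q=B*sgn>8;print(sgn,A[q].max(),np.sort(abs(B[q&(A>A[q].max()-7)]))[[0,1,-1]])
r=ctrl.trace(p,"panel")[0];Q=pts(p,r["pixels"]);Q=Q[(Q[:,2]>160)&(Q[:,2]<175)];d=Q[:,:2]-e;print("panel top",np.percentile(d@u,2),np.median((d@n)[d@u<85]))
s=ctrl.get_image("side")
A=cv2.resize(p["img"][150:300,320:470,::-1],(400,400));B=cv2.resize(s["img"][150:270,270:390,::-1],(400,400));cv2.imwrite("pics/fin.png",np.hstack([A,B]))
s=ctrl.read_state();print(s["clock"],s["eef_pos"],s["force"],s["width"])
```

```text
-1 22.07652094647036 [13.84375352 14.10055177 23.73247936]
1 22.362416890178757 [16.30981131 16.65638359 24.65917631]
panel top 3.814989130872876 0.05951671417074039
7.5 [ 515.91067564 -311.92947272  101.21343428] [ 0.50438058 -0.93209088 -0.88381323] 19.724128019638265
```

View pics/fin.png

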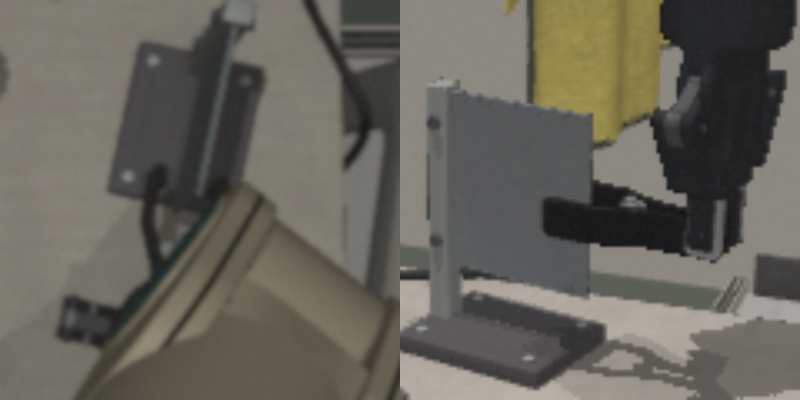

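The jaws straddle the panel halfway up: the near jaw tip is at (545,215) in the side view, with the panel edge at x≈592. The tips are about 20 mm past the edge, with roughly 12 mm clear of each face and no contact force.

```bash
python3 -c "
from cell import ctrl; print(ctrl.finish_job())"
```

```text
the job is handed in; nothing more can be done
None
```

The job is handed in: the larger clip is held gaping over the panel's free edge at mid-height, jaw tips about 20 mm past the edge with roughly 12 mm clear of each face and no contact force measured.

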